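# Load the salt packet into the spice carousel and hold it at the front

## Robot

A 7-joint arm with a two-finger parallel gripper is mounted at the origin on a cart in front of the work surface, level with it; the furniture and walls round the work are solid. World frame = base frame: x ahead of the robot, y to its left, z up, the work surface at z = 0. Lengths are in m, angles in rad, forces in N, time in s.
With the tool pointing down it reaches from about 0.4 to 0.85 m from the base axis. Payload 10.4 kg.
Tool frame: the origin (TCP) lies between the finger pads; the fingertips stand 22 mm ahead of it and the grasp point (between the pads) lies 3 mm ahead of it; z points along the fingers, y is the line along which they close (so a half turn about z gives the same grasp; the last joint's range is limited). The gripper opens to 85 mm and grips with 20 to 120 N. Pads are 22 mm wide; open, the fingers measure 114 mm over their backs; the gripper's body (76 mm by 85 mm) begins 54 mm behind the grasp point. The pads swing forward as they close: fully open they stand 13 mm farther back than shut.
Start: joints at [-1.331, 0.332, -0.065, 1.46, 0.022, 1.35, -0.088], TCP at [0.162, 0.604, 0.253] pointing down, gripper open.
Joint ranges: [-2.6, 2.6], [-0.5, 2.12], [-1.47, 1.34], [0.16, 2.42], [-1.27, 4.41], [0.06, 2.06], [-2.6, 2.6]. Speed limits (rad/s): [2.22, 2.22, 2.79, 2.79, 3.14, 3.14, 3.14].

## Interface

Orientations are given as a unit quaternion [x, y, z, w].
In Python, from workcell import manip, camera, ticket, boxes_of, outline_of gives the robot as it stands.
- The arm moves only by the tool carry_out, never from a script. Its argument "deltas" is a list of rows, each a list of 5 numbers: the shift along the tool's x, y, z as a fraction of full scale, then the turn about the tool's z as a fraction of full scale, then the opening, from -1 (shut) to 1 (fully open), so that 0 is half open. In form: [[tx, ty, tz, spin, gripper], ...]. A call has 1 to 20 rows; each row is the pose to reach, as a shift and turn from the pose commanded when the call began, along the tool's axes at that moment; what a row does not reach only later rows make up. Full scale, the value 1, is 150 mm for a shift and 30 degrees for a turn. A row lasts 1/8 s, in which the tool goes at most 62.5 mm and 10.7 degrees, less where a joint would pass 70% of its speed; a pose out of reach is approached as far as the arm can. A call with a number of a shift or a turn outside -1 to 1 is refused whole. A call with a gripper value outside its range is refused whole. The fingers move at their own pace and stop on an object; "force" is the grip in N (left out, the last holds). Time passes only in rows, so rows that repeat a pose let the fingers close. It gives the time, the measured TCP pose, the force, the opening and the grip force at its end, in the units of the state.
- manip.get_obs(): the state, without advancing time (a new reading comes with each control period).
- camera(name): name is "side" or "top" or "wrist"; returns a dict with "img" (400x640x3 uint8, red, green, blue), "depth" (400x640 float32, m along the optical axis (not along the pixel's ray), 0 where there is no reading), "vertical_fov" (degrees; the focal length in pixels is half the picture's height over the tangent of half this angle, whatever the lens; pixels are square), "cx", "cy" (the principal point, pixels), "k1" (the pictures are not rectified: a ray, as slopes to the right and down, at radius r is drawn at 1 + k1 r^2 times it, then the intrinsics apply), "R" (3x3) and "t" (3): a world point X has camera coordinates R X + t. Camera axes: x right, y down, z forward; pixel columns grow to the right and rows downward; lengths in m; the calibration is good to about 2 mm. A picture is of the moment at which its call begins.
- ticket.hand_in(): hands the job in; it is judged then, once.
Trained networks look in a picture, given as the dict that the camera call returned (one of the last four; its "shot" number tells which), for a name from the list of things; names that differ only in an ending like _2 or _b are one class to them, and where a whole thing is asked for, a point or a joint stands for the part that bears it (a point fixed in the world has none). Each returns a list of dicts, best first, with "conf" (0 to 1); they miss things now and then, are a little off and sometimes report something else, mostly with a low value. They report only what shows in the picture. A call takes as long as a camera call. They do not tell look-alikes from the thing itself.
- boxes_of(query, picture): "position" ([x, y, z] in m, in world coordinates, good to about 4 mm: the middle of the surface that is visible of it).
- outline_of(query, picture): "region" (400x640 bool, what is visible of it).
The state is a dict: "clock": time; "joint_pos": joint angles; "joint_velocities": joint speeds; "tau": joint torques, N m; "position": TCP position; "ee_rot": TCP orientation; "ft_force": force on the tool from outside, world axes, zero at the start; "torque": the same for the moment, N m; "grip_width": opening from 0.0 (shut) to 1.0 (fully open); "grasp_force": force on a finger pad.
Only numpy, scipy, OpenCV 4.12 (cv2) and the standard library are available. Lean on these libraries where they do the work, as an engineer would, in place of code of your own. Each camera call takes 0.05 s, during which the arm holds its last target. There are 200 camera calls.

## Task

Set the salt packet upright, without dropping it, into the empty rectangular socket of the spice carousel that matches its outline, and let go of it. Then take the carousel by the bar handle on top of its post and turn it until the packet faces the front, in line with the tongue on the carousel's foot. Finish while still gripping the handle, holding the turntable still, and leave the other things on the worktop alone.

Things in the scene. Friction and masses are not known exactly. Their poses are not given: they have to be found in the camera images.
- carousel: Fixed dark wooden foot of the spice carousel, on the worktop. Origin on the turning axis at worktop height. A tongue 22 mm wide, 10 mm high, with a small steel stud, sticks out under the tray's rim along this body's -x, to 147 mm from the axis: that is the FRONT (towards the robot, up to 17 degrees off). On it turns a tray, a wooden disc of 250 mm diameter, upper face 30 mm above the worktop.
- carousel_tray (a joint): Turning angle of the tray, rad; positive counter-clockwise seen from above; tray's yaw = foot's yaw + this. 0: rectangular socket in line with the tongue. Starts at -1.7 to -0.6 (socket swung to the robot's left). Stays where left; friction about 0.2 N m. Three fixed round spice jars (41 mm diameter, tops 136 mm above the worktop) stand at the tray's +x, +y, -y, 78 mm from the axis.
- socket_floor (a point): Centre of the floor of the empty rectangular socket, 30 mm above the worktop, 80 mm from the axis along the tray's -x; turns with the tray and has its axes. The cavity is 69.5 mm along the tray's x (radial), 51.5 mm along its y and 16 mm deep, with a chamfered mouth and walls about 7 mm thick.
- carousel_handle: Wooden bar handle on top of the steel post, on the turning axis; turns with the tray and has its axes. Origin at the centre of the bar, 171 mm above the worktop. The bar is 16 mm thick (tray's x), 56 mm long (tray's y) and 38 mm high; the post under it has 18 mm diameter.
- packet_center (a point): Centre (half-way up) of the salt packet, a cardboard box standing upright on the worktop, with the packet's axes: 46 mm thick along x, 63 mm along y, 112 mm high, about 0.2 kg. Seated, its y lies along the tray's x (either way round), its centre 54 mm above the socket floor. Grip it across the 46 mm in its upper third, so that the gripper stays above the neighbouring jars.
- tin: Bystander: food tin, 75 mm diameter, 58 mm high, origin at the centre of its underside.
- garlic: Bystander: garlic bulb, about 60 mm, origin at the underside.
- mill: Bystander: turned wooden mill, 56 mm diameter, 165 mm high, origin at the centre of its underside. It stands about under the front of the wall cabinet, whose underside hangs 450 mm above the worktop from about x = 0.55 m back, right of y = 0.08 m: keep the wrist and forearm in front of it.
- mug: Bystander: blue mug, 97 mm high, origin at the underside.
Not all that is in view belongs to the job. What is shaped like the part that bears packet_center but black is not meant.

How it is judged:
By the outcome, as a careful person would: the job done as asked, in the order asked, and still so for the second after the job is handed in, while the arm keeps its last pose, push and grip.
It also fails if it takes over 54 s, if anything falls off the work surface, if the arm or the gripper's body presses on something with over 40 N, if the wrist force passes 120 N, or if a joint passes its speed limit or range.

## Working session

There is one attempt and no reset: what is moved stays moved. The work goes in short steps, Python scripts to look and compute and a tool call to move; the robot and the scene stay as the last step left them, time stands still between calls to the robot, and variables do not carry over. Pictures are saved under pics/ and viewed, at most 10 in all, crops included, and the job is handed in when it is done.

Besides the shell and the picture viewer there is one more tool, called as a command line: name --pt "numbers of a row" for each row, then --argument value for the rest. carry_out: Moves the arm, as the interface text tells. Its arguments: {"type":"object","properties":{"deltas":{"type":"array","items":{"type":"array","items":{"type":"number"}}},"force":{"type":"number"}},"required":["deltas"]}

```bash
mkdir -p pics
cat > h.py <<'E'
import numpy as np, cv2
from workcell import manip, camera, ticket, boxes_of, outline_of
def cloud(c):
    f=200/np.tan(np.radians(c["vertical_fov"])/2)
    K=np.array([[f,0,c["cx"]],[0,f,c["cy"]],[0,0,1.]])
    v,u=np.mgrid[0:400,0:640]
    p=np.stack([u,v],-1).reshape(-1,1,2).astype(float)
    n=cv2.undistortPoints(p,K,np.array([c["k1"],0,0,0.])).reshape(400,640,2)
    d=c["depth"]
    X=np.dstack([n*d[...,None],d])
    W=(X-np.array(c["t"]))@np.array(c["R"])
    W[d==0]=np.nan
    return W
def proj(c,P):
    f=200/np.tan(np.radians(c["vertical_fov"])/2)
    X=np.array(c["R"])@np.array(P,float)+np.array(c["t"]); s=X[:2]/X[2]
    return s*(1+c["k1"]*(s@s))*f+[c["cx"],c["cy"]]
def save(n,img): cv2.imwrite("pics/"+n+".png",cv2.cvtColor(img,cv2.COLOR_RGB2BGR))
E
python3 - <<'E'
from h import *
cs=[camera("top"),camera("side")]
for n,c in zip(["top","side"],cs):
    for q in ["packet_center","carousel","carousel_handle","socket_floor","tin","garlic","mill","mug"]:
        print(n,q,[(np.round(b["position"],3).tolist(),round(b["conf"],2),proj(c,b["position"]).round().tolist()) for b in boxes_of(q,c)][:3])
save("both",cv2.resize(np.vstack([cs[0]["img"],cs[1]["img"]]),(480,600),interpolation=cv2.INTER_AREA))
save("top",cs[0]["img"])
np.save("top.npy",cs[0],allow_pickle=True);np.save("side.npy",cs[1],allow_pickle=True)
save("side",cs[1]["img"])
o=manip.get_obs();print(o)
E
```

```text
top packet_center [([0.431, -0.222, 0.112], 0.75, [360.0, 257.0]), ([0.396, -0.323, 0.109], 0.62, [398.0, 270.0])]
top carousel [([0.524, 0.154, 0.028], 0.84, [223.0, 227.0]), ([0.431, -0.44, 0.055], 0.55, [436.0, 258.0]), ([0.58, -0.029, 0.037], 0.26, [287.0, 206.0])]
top carousel_handle [([0.527, 0.154, 0.185], 0.72, [210.0, 217.0])]
top socket_floor [([0.522, 0.146, 0.028], 0.74, [225.0, 227.0])]
top tin []
top garlic [([0.583, -0.024, 0.035], 0.54, [286.0, 205.0])]
top mill [([0.583, -0.179, 0.146], 0.84, [343.0, 197.0])]
top mug [([0.675, 0.068, 0.057], 0.52, [253.0, 172.0])]
side packet_center [([0.439, -0.253, 0.094], 0.88, [284.0, 248.0]), ([0.399, -0.352, 0.074], 0.56, [274.0, 283.0]), ([0.528, 0.123, 0.042], 0.21, [296.0, 185.0])]
side carousel [([0.53, 0.125, 0.044], 0.7, [296.0, 185.0])]
side carousel_handle [([0.529, 0.156, 0.177], 0.67, [293.0, 146.0])]
side socket_floor [([0.531, 0.124, 0.049], 0.64, [297.0, 183.0])]
side tin []
side garlic [([0.582, -0.04, 0.032], 0.5, [321.0, 213.0]), ([0.531, 0.156, 0.178], 0.31, [293.0, 145.0])]
side mill [([0.595, -0.2, 0.093], 0.96, [337.0, 229.0])]
side mug [([0.709, 0.037, 0.065], 0.93, [354.0, 187.0])]
{'clock': 0.9, 'joint_pos': array([-1.33059844,  0.33220982, -0.06473407,  1.46010212,  0.02159408,
        1.34987662, -0.08850283]), 'joint_velocities': array([ 6.77113032e-04, -3.52450707e-04, -1.37852155e-04, -1.15095849e-03,
        5.11495529e-05,  5.41362167e-04,  8.40426112e-04]), 'tau': array([ 1.33810558e-03, -6.25225353e+01,  5.00183855e-02, -3.91837227e+01,
        1.64501939e-02,  1.91085521e-03, -3.40735414e-05]), 'position': array([0.16233202, 0.60357613, 0.25333046]), 'ee_rot': array([ 1.31005602e-01,  9.91381627e-01,  5.05529911e-05, -1.23800333e-05]), 'ft_force': array([ 0.07831246, -0.54074616,  0.12867432]), 'torque': array([ 0.02775743, -0.01213566,  0.04014489]), 'grasp_force': 0.0, 'grip_width': 1.0015032598111042}
```

View pics/top.png

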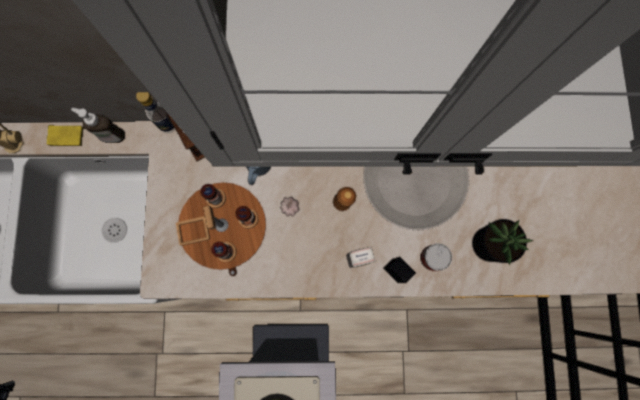

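View pics/side.png

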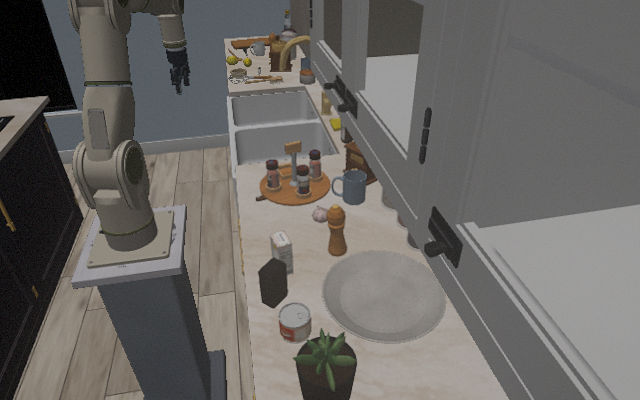

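The top picture shows the candidates for the packet: the white box at (360,257) and the black box at (400,270). The white one is the salt packet, because black is ruled out. The socket is the frame at (193,230), on the robot's left, and the tongue's stud is at (233,271).

```bash
cat > m.py <<'E'
from h import *
c=np.load("top.npy",allow_pickle=True).item(); W=cloud(c)
v,u=np.mgrid[0:400,0:640]
# packet top
m=(abs(u-360)<25)&(abs(v-257)<22)&(W[...,2]>0.1)&(W[...,2]<0.125)
P=W[m]; r=cv2.minAreaRect(P[:,:2].astype(np.float32)); print("packet",m.sum(),r,P.mean(0))
for b in outline_of("packet_center",c):
    mm=b["region"]; Q=W[mm]; print("outl",b["conf"],mm.sum(),Q[Q[:,2]>0.1].mean(0),cv2.minAreaRect(Q[Q[:,2]>0.1][:,:2].astype(np.float32)))
# tray
R=(u>150)&(u<285)&(v>165)&(v<285)
m=R&(abs(W[...,2]-0.03)<0.004); e=W[m][:,:2]
h=cv2.convexHull(e.astype(np.float32))[:,0]; print("tray",cv2.minEnclosingCircle(h),cv2.fitEllipse(h))
m=R&(W[...,2]>0.125)&(W[...,2]<0.15); L=m.astype(np.uint8)
n,l=cv2.connectedComponents(L)
for i in range(1,n):
    q=W[l==i]; 
    if len(q)>8: print("hi",len(q),q.mean(0),cv2.minEnclosingCircle(q[:,:2].astype(np.float32)))
m=R&(W[...,2]>0.16); print("handle",m.sum(),np.nanmean(W[m],0),cv2.minAreaRect(W[m][:,:2].astype(np.float32)))
m=R&(W[...,2]>0.04)&(W[...,2]<0.055); q=W[m]; print("sock",len(q),q.mean(0))
m=(abs(u-233)<9)&(abs(v-272)<8)&(W[...,2]>0.005);print("tongue",m.sum(),np.round(W[m],3).tolist()[:40])
a=cv2.resize(c["img"][165:295,145:285],None,fx=3.5,fy=3.5,interpolation=cv2.INTER_CUBIC)
b=cv2.resize(c["img"][230:295,335:425],None,fx=3.3,fy=3.3,interpolation=cv2.INTER_CUBIC)
o=np.zeros((a.shape[0],a.shape[1]+b.shape[1],3),np.uint8);o[:,:a.shape[1]]=a;o[:b.shape[0],a.shape[1]:]=b
save("crop",o);print(o.shape)
E
sed -i 's/^for b in outline.*$/for b in []:/' m.py; python3 m.py
```

```text
packet 372 ((0.43217453360557556, -0.2279530167579651), (0.040906403213739395, 0.061166852712631226), 13.611892700195312) [ 0.43205753 -0.22702838  0.11074051]
tray ((0.5614136457443237, 0.12911534309387207), 0.16736240684986115) ((0.5532881617546082, 0.12861047685146332), (0.2567133605480194, 0.3317280411720276), 42.273155212402344)
hi 198 [0.60323623 0.17430574 0.13494676] ((0.6035594940185547, 0.17543214559555054), 0.020840385928750038)
hi 200 [0.54425785 0.08124935 0.13537672] ((0.5446686148643494, 0.08190833032131195), 0.020139386877417564)
hi 10 [0.52578878 0.15084802 0.13469282] ((0.5257600545883179, 0.15187153220176697), 0.005660930182784796)
hi 207 [0.45133905 0.14020839 0.13541365] ((0.45164716243743896, 0.14078697562217712), 0.02036955952644348)
handle 271 [0.54118503 0.11985566 0.25867938] ((0.5642185211181641, 0.06737857311964035), (0.05509613826870918, 0.21998608112335205), 22.07558250427246)
sock 561 [0.52779609 0.16985228 0.04528527]
tongue 108 [[0.416, 0.143, 0.031], [0.416, 0.141, 0.031], [0.416, 0.138, 0.031], [0.416, 0.136, 0.027], [0.416, 0.132, 0.03], [0.416, 0.13, 0.029], [0.416, 0.127, 0.03], [0.416, 0.124, 0.03], [0.416, 0.121, 0.033], [0.416, 0.118, 0.033], [0.416, 0.115, 0.032], [0.416, 0.114, 0.026], [0.416, 0.11, 0.031], [0.416, 0.108, 0.03], [0.416, 0.105, 0.028], [0.413, 0.144, 0.03], [0.413, 0.141, 0.028], [0.413, 0.138, 0.029], [0.413, 0.135, 0.03], [0.413, 0.132, 0.033], [0.413, 0.13, 0.028], [0.413, 0.127, 0.027], [0.413, 0.125, 0.027], [0.413, 0.122, 0.028], [0.413, 0.119, 0.029], [0.413, 0.115, 0.033], [0.413, 0.113, 0.028], [0.413, 0.11, 0.029], [0.41, 0.143, 0.031], [0.41, 0.141, 0.028], [0.41, 0.137, 0.033], [0.41, 0.135, 0.028], [0.41, 0.132, 0.03], [0.41, 0.129, 0.034], [0.41, 0.127, 0.031], [0.41, 0.124, 0.028], [0.41, 0.121, 0.031], [0.41, 0.119, 0.024], [0.411, 0.119, 0.008], [0.407, 0.143, 0.033]]
(455, 787, 3)
```

View pics/crop.png

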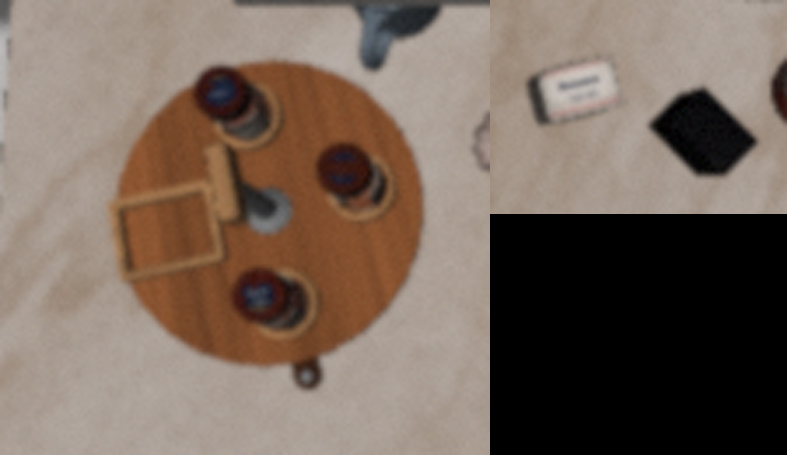

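The enlarged crop confirms it: the white lettered packet is at the crop's upper left, beside the black decoy. The empty socket frame and the stud at crop (306,375) are also clear. The jar tops match the given sizes (156 mm apart, 78 mm from the axis), which puts the axis at (0.5275, 0.1577) and the tray's yaw at about -77.3°.

```bash
cat >> h.py <<'E'
from scipy.spatial.transform import Rotation as Ro
def go(x,y,z,ang=None):
    """fractions for a move to world xyz with tool y at world angle ang (deg, mod 180)"""
    o=manip.get_obs(); R=Ro.from_quat(o["ee_rot"]).as_matrix()
    d=R.T@(np.array([x,y,z])-o["position"])/0.15
    a=np.degrees(np.arctan2(R[1,1],R[0,1]))
    s=0 if ang is None else -((ang-a+90)%180-90)/30
    print("t",round(o["clock"],2),"pos",o["position"].round(4),"yang",a.round(1),"-> d",d.round(3),"spin",round(s,3),"j",o["joint_pos"].round(2),"grip",round(o["grip_width"],3),round(o["grasp_force"],1),"F",o["ft_force"].round(1),"tilt",R[:,2].round(3))
E
python3 - <<'E'
from h import *
c=np.load("top.npy",allow_pickle=True).item();W=cloud(c)
for p in [(232,272),(233,272),(232,273),(233,271),(233,274)]: 
    w=W[p[1],p[0]]; d=np.array([.5275,.1577])-w[:2]; print(w.round(4),np.hypot(*d),np.degrees(np.arctan2(d[1],d[0])))
go(0.27,0.50,0.26)
E
```

```text
[0.3968 0.1268 0.0124] 0.1343350523635379 13.294381656886237
[0.3966 0.1231 0.0176] 0.13536652287411952 14.83062733122828
[0.3939 0.1257 0.018 ] 0.13739462934689348 13.463895112633343
[0.3996 0.1247 0.0092] 0.13209370736250886 14.488543732201734
[0.3912 0.1245 0.0088] 0.14024750964060456 13.697108702616264
t 0.9 pos [0.1623 0.6036 0.2533] yang 74.9 -> d [-0.873 -0.48  -0.045] spin 0 j [-1.33  0.33 -0.06  1.46  0.02  1.35 -0.09] grip 1.002 0.0 F [ 0.1 -0.5  0.1] tilt [-0.  0. -1.]
```

carry_out --pt "-0.87 -0.48 -0.05 1 1" --pt "-0.87 -0.48 -0.05 1 1" --pt "-0.87 -0.48 -0.05 1 1" --pt "-0.87 -0.48 -0.05 1 1"

```text
clock: 1.4
position: [0.2717, 0.4988, 0.2613]
ee_rot: [0.385, 0.923, 0.0, 0.0]
ft_force: [-0.4, 0.5, -1.0]
grip_width: 0.999
grasp_force: 0.0
```

```bash
python3 -c "
from h import *
go(0.37,0.38,0.27,13.6)"
```

```text
t 1.4 pos [0.2717 0.4988 0.2613] yang 44.7 -> d [-1.024 -0.091 -0.058] spin 1.036 j [-1.21  0.2   0.07  1.61 -0.01  1.33 -0.36] grip 0.999 0.0 F [-0.4  0.5 -1. ] tilt [ 0.001  0.    -1.   ]
```

carry_out --pt "-1 -0.09 -0.06 1 1" --pt "-1 -0.09 -0.06 1 1" --pt "-1 -0.09 -0.06 1 1" --pt "-1 -0.09 -0.06 1 1"

```text
clock: 1.9
position: [0.3668, 0.3839, 0.2701]
ee_rot: [0.609, 0.793, 0.0, 0.0]
ft_force: [-0.6, 0.6, -0.8]
grip_width: 1.0
grasp_force: 0.0
```

```bash
python3 -c "
from h import *
go(0.43,0.23,0.28,13.6)"
```

```text
t 1.9 pos [0.3668 0.3839 0.2701] yang 14.9 -> d [-1.1    0.143 -0.066] spin 0.043 j [-1.08  0.11  0.2   1.7  -0.02  1.34 -0.61] grip 1.0 0.0 F [-0.6  0.6 -0.8] tilt [ 0.  0. -1.]
```

carry_out --pt "-1 0.14 0 0.04 1" --pt "-1 0.14 0 0.04 1" --pt "-1 0.14 0 0.04 1"

```text
clock: 2.28
position: [0.4254, 0.2438, 0.2699]
ee_rot: [0.616, 0.788, 0.0, 0.0]
ft_force: [-0.2, 0.6, 0.7]
grip_width: 1.0
grasp_force: 0.0
```

carry_out --pt "-1 -0.2 0 0 1" --pt "-1 -0.2 0 0 1" --pt "-1 -0.2 0 0 1"

```text
clock: 2.65
position: [0.4314, 0.091, 0.27]
ee_rot: [0.616, 0.788, 0.0, 0.0]
ft_force: [0.8, 0.3, 0.2]
grip_width: 0.999
grasp_force: 0.0
```

carry_out --pt "-1 -0.27 0 0 1" --pt "-1 -0.27 0 0 1" --pt "-1 -0.27 0 0 1"

```text
clock: 3.02
position: [0.428, -0.0644, 0.2702]
ee_rot: [0.616, 0.788, 0.0, 0.0]
ft_force: [-0.4, 0.4, -0.0]
grip_width: 0.998
grasp_force: 0.0
```

```bash
python3 -c "
from h import *
go(0.432,-0.228,0.27,13.6)"
```

```text
t 3.02 pos [ 0.428  -0.0644  0.2702] yang 14.0 -> d [-1.065e+00 -2.370e-01  1.000e-03] spin 0.012 j [-0.67 -0.18  0.64  1.94  0.11  1.35  0.19] grip 0.998 0.0 F [-0.4  0.4 -0. ] tilt [ 0.001  0.    -1.   ]
```

carry_out --pt "-1 -0.23 0 0 1" --pt "-1 -0.23 0 0 1" --pt "-1 -0.23 0 0 1" --pt "-1 -0.23 0 0 1"

```text
clock: 3.52
position: [0.4307, -0.2174, 0.27]
ee_rot: [0.616, 0.787, -0.0, 0.0]
ft_force: [-0.3, 0.5, 0.2]
grip_width: 0.998
grasp_force: 0.0
```

Run:
```python
from h import *
go(0.432,-0.228,0.20,13.6)
c=camera("wrist");W=cloud(c)
for b in boxes_of("packet_center",c): print(b["conf"],b["position"])
m=(W[...,2]>0.105)&(W[...,2]<0.12)&(np.hypot(W[...,0]-.432,W[...,1]+.228)<0.055)&(c["img"].mean(-1)>60)
P=W[m];print(m.sum(),P.mean(0),cv2.minAreaRect(P[:,:2].astype(np.float32)))
save("wrist",c["img"])
```

```text
t 3.52 pos [ 0.4307 -0.2174  0.27  ] yang 13.9 -> d [-0.07  -0.008  0.467] spin 0.01 j [-0.56 -0.05  0.92  1.84  0.04  1.34  0.59] grip 0.998 0.0 F [-0.3  0.5  0.2] tilt [ 0.    -0.001 -1.   ]
0.83 [0.4302, -0.2197, 0.1098]
0.8 [0.4005, -0.3191, 0.105]
2677 [ 0.43216772 -0.22683226  0.1119647 ] ((0.43269187211990356, -0.22844961285591125), (0.040479328483343124, 0.0606144443154335), 13.30202579498291)
```

View pics/wrist.png

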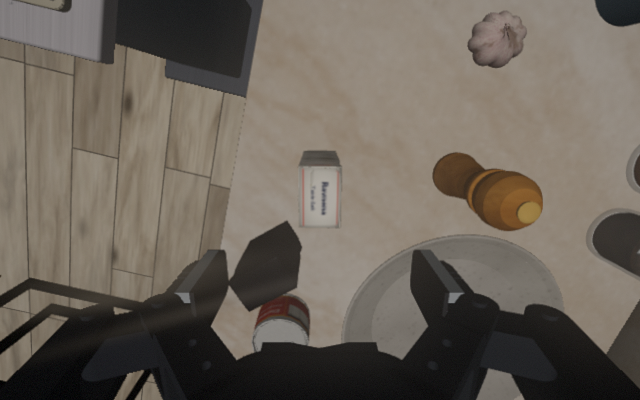

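The wrist picture shows the white packet at (320,190), with the black box clear of it at (265,265). Both fits agree on a centre of (0.4325, -0.228) and 13.5°, so I'm descending.

carry_out --pt "-0.07 -0.01 0.3 0.01 1" --pt "-0.07 -0.01 0.6 0.01 1" --pt "-0.07 -0.01 0.8 0.01 1" --pt "-0.07 -0.01 0.8 0.01 1"

```text
clock: 4.12
position: [0.4304, -0.2254, 0.1482]
ee_rot: [0.618, 0.786, -0.001, -0.002]
ft_force: [0.4, 0.2, 0.1]
grip_width: 0.999
grasp_force: 0.0
```

```bash
python3 -c "
from h import *
go(0.4325,-0.228,0.098,13.4)"
```

```text
t 4.12 pos [ 0.4304 -0.2254  0.1482] yang 13.7 -> d [-0.021  0.011  0.334] spin 0.009 j [-0.5   0.16  0.96  1.99 -0.15  1.07  0.77] grip 0.999 0.0 F [0.4 0.2 0.1] tilt [-0.004  0.001 -1.   ]
```

carry_out --pt "-0.01 0.01 0.2 0.01 1" --pt "-0.01 0.01 0.33 0.01 1" --pt "-0.01 0.01 0.33 0.01 1" --pt "-0.01 0.01 0.33 0.01 1" --pt "-0.01 0.01 0.33 0.01 0.3" --force 45

```text
clock: 4.75
position: [0.4336, -0.2287, 0.1014]
ee_rot: [0.621, 0.784, 0.001, 0.001]
ft_force: [-0.2, -0.3, -0.9]
grip_width: 0.816
grasp_force: 0.0
```

carry_out --pt "0 0 0 0 -1" --pt "0 0 0 0 -1" --pt "0 0 0 0 -1" --pt "0 0 0 0 -1" --pt "0 0 0 0 -1" --pt "0 0 0 0 -1"

```text
clock: 5.5
position: [0.4333, -0.2288, 0.1009]
ee_rot: [0.621, 0.783, 0.0, 0.0]
ft_force: [-0.4, 1.7, 5.4]
grip_width: 0.52
grasp_force: 45.6
```

```bash
python3 -c "
from h import *
go(0.4325,-0.228,0.23,13.4)"
```

```text
t 5.5 pos [ 0.4333 -0.2288  0.1009] yang 13.1 -> d [ 0.007 -0.003 -0.861] spin -0.008 j [-0.44  0.26  0.93  2.02 -0.26  0.98  0.86] grip 0.52 45.6 F [-0.4  1.7  5.4] tilt [ 0.001  0.    -1.   ]
```

carry_out --pt "0 0 -0.15 0 -1" --pt "0 0 -0.5 0 -1" --pt "0 0 -0.9 0 -1" --pt "0 0 -1 0 -1" --pt "0 0 -1 0 -1"

```text
clock: 6.12
position: [0.433, -0.2285, 0.2502]
ee_rot: [0.621, 0.784, 0.001, 0.0]
ft_force: [0.0, 0.3, -2.4]
grip_width: 0.525
grasp_force: 47.4
```

carry_out --pt "0.25 0.07 -0.1 0 -1" --pt "0.6 0.15 -0.25 0 -1" --pt "1 0.23 -0.4 0 -1" --pt "1 0.23 -0.4 0 -1"

```text
clock: 6.62
position: [0.4321, -0.0703, 0.3093]
ee_rot: [0.619, 0.786, -0.0, -0.001]
ft_force: [0.7, -1.3, -3.1]
grip_width: 0.523
grasp_force: 47.4
```

```bash
python3 -c "
from h import *
go(0.43,0.07,0.311,13.4)"
```

```text
t 6.62 pos [ 0.4321 -0.0703  0.3093] yang 13.6 -> d [ 0.913  0.206 -0.011] spin 0.006 j [-0.75 -0.21  0.71  1.86  0.14  1.44  0.17] grip 0.523 47.4 F [ 0.7 -1.3 -3.1] tilt [-0.002  0.    -1.   ]
```

carry_out --pt "0.3 0.07 0 0 -1" --pt "0.7 0.16 0 0 -1" --pt "1 0.23 0 0 -1" --pt "1 0.23 0 0 -1"

```text
clock: 7.12
position: [0.4308, 0.0818, 0.3076]
ee_rot: [0.619, 0.785, -0.002, -0.001]
ft_force: [0.9, -0.2, -1.7]
grip_width: 0.524
grasp_force: 47.3
```

carry_out --pt "0.3 0.1 0 0 -1" --pt "0.7 0.3 0 0 -1" --pt "1 0.45 0 0 -1" --pt "1 0.45 0 0 -1" --pt "1 0.45 0 0 -1"

```text
clock: 7.75
position: [0.4637, 0.2387, 0.3085]
ee_rot: [0.622, 0.783, -0.002, 0.0]
ft_force: [0.7, -1.0, -1.4]
grip_width: 0.524
grasp_force: 47.5
```

```bash
python3 -c "
from h import *
go(0.510,0.2357,0.311,12.7)"
```

```text
t 7.75 pos [0.4637 0.2387 0.3085] yang 13.0 -> d [-0.089  0.296 -0.017] spin 0.011 j [-0.96  0.07  0.43  1.66 -0.03  1.42 -0.31] grip 0.524 47.5 F [ 0.7 -1.  -1.4] tilt [-0.002 -0.003 -1.   ]
```

Run:
```python
from h import *
c=camera("wrist");W=cloud(c)
np.save("w2.npy",c,allow_pickle=True)
A=np.array([.5275,.1577]);
for n,P in [("J1",(.6034,.1748,.136)),("J2",(.5445,.0816,.136)),("J3",(.4515,.1405,.136)),("sock",(.51,.2357,.03))]: print(n,proj(c,P))
m=(abs(W[...,2]-.0435)<.005)&(np.hypot(W[...,0]-.51,W[...,1]-.2357)<.06)
P=W[m];print(m.sum(),P.mean(0),cv2.minAreaRect(P[:,:2].astype(np.float32)))
for z0,z1 in [(.12,.15)]:
  m=(W[...,2]>z0)&(W[...,2]<z1);n,l=cv2.connectedComponents(m.astype(np.uint8))
  for i in range(1,n):
    q=W[l==i]
    if len(q)>60: print(len(q),q.mean(0).round(4),cv2.minEnclosingCircle(q[:,:2].astype(np.float32)))
save("w2",c["img"])
```

```text
J1 [434.98652121 268.86829987]
J2 [358.36616251 330.16259327]
J3 [287.94111985 268.2138926 ]
sock [353.97034029 173.65197657]
853 [0.51907535 0.24998127 0.04602046] ((0.5112101435661316, 0.23562493920326233), (0.06499402970075607, 0.08300366997718811), 12.781895637512207)
2108 [0.7699 0.227  0.136 ] ((0.8055118918418884, 0.21727818250656128), 0.049924563616514206)
1301 [0.6013 0.178  0.1345] ((0.6039740443229675, 0.1755879670381546), 0.020710058510303497)
1541 [0.8109 0.2003 0.142 ] ((0.8165465593338013, 0.20789024233818054), 0.03835615888237953)
255 [0.5567 0.0884 0.1352] ((0.5555508136749268, 0.08614390343427658), 0.01722460612654686)
1563 [0.8492 0.1246 0.1357] ((0.8505695462226868, 0.12660816311836243), 0.03774458169937134)
```

View pics/w2.png

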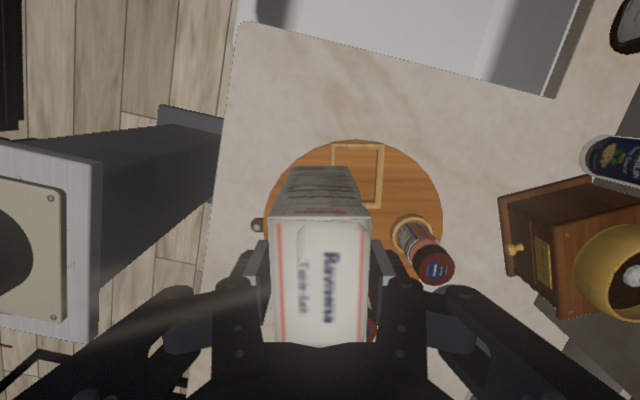

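The wrist picture shows the held packet at (320,250) and the socket frame at (357,175). The frame's outer size of 65 x 83 mm matches the given one, with its centre at (0.511, 0.2356) and an angle of 12.8°. Next I'm measuring where the packet sits in the hand.

Run:
```python
from h import *
c=np.load("w2.npy",allow_pickle=True).item();W=cloud(c);o=manip.get_obs()
R=Ro.from_quat(o["ee_rot"]).as_matrix();T=(W-o["position"])@R
v,u=np.mgrid[0:400,0:640]
m=(abs(T[...,1])<.03)&(abs(T[...,0])<.05)&(T[...,2]>-.03)&(T[...,2]<.12)&(v<345)&(u>268)&(u<375)
f=m&(T[...,2]>.005)&(T[...,0]>.025)
q=T[f];print("front",len(q),q.min(0),q.max(0),q.mean(0), "fit x=a+b y+c z",np.linalg.lstsq(np.c_[np.ones(len(q)),q[:,1],q[:,2]-.045],q[:,0],rcond=None)[0])
print("y range by pct",np.percentile(q[:,1],[1,99]))
t=T[m&(T[...,2]<-.005)&(abs(T[...,1])<.02)];print("top",len(t),np.percentile(t,[1,50,99],axis=0).round(4), np.linalg.lstsq(np.c_[np.ones(len(t)),t[:,:2]],t[:,2],rcond=None)[0])
go(0.511,0.2357,0.311,12.8)
```

```text
front 2837 [ 0.02885308 -0.02086265  0.00500091] [0.03236703 0.01916518 0.09919662] [ 0.03127047 -0.00092604  0.03875429] fit x=a+b y+c z [ 0.03124448  0.00194167 -0.00444935]
y range by pct [-0.02033178  0.01841736]
top 12427 [[-0.026  -0.0195 -0.0125]
 [ 0.0059 -0.0004 -0.0106]
 [ 0.0306  0.0187 -0.0064]] [-0.0106025   0.0247516  -0.04142894]
t 7.8 pos [0.4638 0.2384 0.3091] yang 13.0 -> d [-0.089  0.303 -0.013] spin 0.007 j [-0.96  0.07  0.43  1.66 -0.03  1.42 -0.31] grip 0.522 47.5 F [ 0.4 -0.5 -2.7] tilt [-0.002 -0.002 -1.   ]
```

carry_out --pt "-0.04 0.1 0 0 -1" --pt "-0.09 0.22 0 0 -1" --pt "-0.09 0.3 0 0 -1" --pt "-0.09 0.3 0.2 0 -1" --pt "-0.09 0.3 0.5 0 -1" --pt "-0.09 0.3 0.75 0 -1" --pt "-0.09 0.3 0.85 0 -1" --pt "-0.09 0.3 0.85 0 -1" --pt "-0.09 0.3 0.85 0 -1"

```text
clock: 8.93
position: [0.5112, 0.2379, 0.1845]
ee_rot: [0.622, 0.783, 0.001, 0.0]
ft_force: [-0.6, -0.7, -0.8]
grip_width: 0.524
grasp_force: 47.5
```

```bash
python3 -c "
from h import *
go(0.511,0.2358,0.155,12.8)"
```

```text
t 8.93 pos [0.5112 0.2379 0.1845] yang 13.1 -> d [-0.013 -0.005  0.196] spin 0.011 j [-0.9   0.25  0.45  1.74 -0.12  1.17 -0.19] grip 0.524 47.5 F [-0.6 -0.7 -0.8] tilt [ 0.002  0.001 -1.   ]
```

carry_out --pt "-0.01 0 0.1 0.01 -1" --pt "-0.013 -0.004 0.19 0.01 -1" --pt "-0.013 -0.004 0.19 0.01 -1" --pt "-0.013 -0.004 0.19 0.01 -1"

```text
clock: 9.43
position: [0.5102, 0.2355, 0.1544]
ee_rot: [0.624, 0.782, 0.0, 0.0]
ft_force: [-0.3, 0.7, -1.4]
grip_width: 0.52
grasp_force: 47.5
```

Run:
```python
from h import *
go(0.511,0.2358,0.130,12.8)
c=camera("side");save("s2",cv2.resize(c["img"][120:220,230:360],None,fx=5,fy=5,interpolation=cv2.INTER_CUBIC))
```

```text
t 9.43 pos [0.5102 0.2355 0.1544] yang 12.8 -> d [0.001 0.005 0.163] spin 0.001 j [-0.89  0.28  0.44  1.78 -0.13  1.11 -0.18] grip 0.52 47.5 F [-0.3  0.7 -1.4] tilt [ 0.  0. -1.]
```

View pics/s2.png

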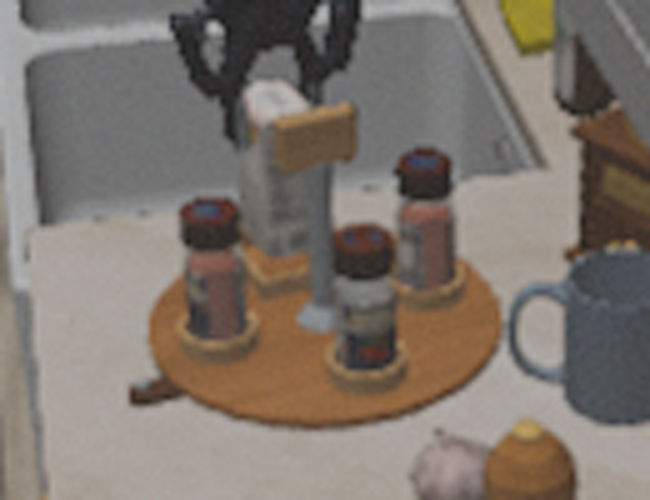

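The crop shows the packet, bottom edge near (280,245), hanging right over the socket frame at (280,275), clear of the jars and handle. I'm inserting it slowly and watching the force.

carry_out --pt "0 0.004 0.03 0 -1" --pt "0 0.004 0.06 0 -1" --pt "0 0.004 0.09 0 -1" --pt "0 0.004 0.1 0 -1" --pt "0 0.004 0.1 0 -1"

```text
clock: 10.1
position: [0.5107, 0.2356, 0.1392]
ee_rot: [0.624, 0.782, -0.0, -0.0]
ft_force: [0.1, 0.1, -2.3]
grip_width: 0.52
grasp_force: 47.6
```

carry_out --pt "0 0 0.02 0 -1" --pt "0 0 0.04 0 -1" --pt "0 0 0.05 0 -1" --pt "0 0 0.058 0 -1" --pt "0 0 0.058 0 -1" --pt "0 0 0.058 0 -1"

```text
clock: 10.85
position: [0.5108, 0.2356, 0.1309]
ee_rot: [0.624, 0.782, 0.0, -0.0]
ft_force: [-1.9, -1.3, 4.1]
grip_width: 0.522
grasp_force: 48.3
```

carry_out --pt "0 0 0.008 0 -1" --pt "0 0 0.014 0 -1" --pt "0 0 0.014 0 -1"

```text
clock: 11.22
position: [0.5119, 0.2361, 0.1309]
ee_rot: [0.624, 0.782, 0.002, 0.0]
ft_force: [-5.2, -1.0, 20.3]
grip_width: 0.525
grasp_force: 50.1
```

Force rises with no further travel, so the packet is on the floor. I'm releasing it with a small back-off.

carry_out --pt "0 -0.003 -0.014 0 -1" --pt "0 -0.005 -0.016 0 -0.2" --pt "0 -0.005 -0.016 0 0.3" --pt "0 -0.005 -0.016 0 0.7" --pt "0 -0.005 -0.016 0 0.8" --pt "0 -0.005 -0.016 0 0.8"

```text
clock: 11.98
position: [0.51, 0.2355, 0.1308]
ee_rot: [0.624, 0.782, -0.0, -0.0]
ft_force: [0.1, 0.5, -0.4]
grip_width: 0.905
grasp_force: 0.0
```

carry_out --pt "0 0 -0.1 0 0.8" --pt "0 0 -0.4 0 0.8" --pt "0 0 -0.8 0 0.8" --pt "0 0 -1 0 0.8" --pt "0 0 -1 0 0.8"

```text
clock: 12.6
position: [0.5111, 0.2358, 0.2846]
ee_rot: [0.624, 0.782, 0.003, 0.001]
ft_force: [1.0, -0.6, -0.7]
grip_width: 0.9
grasp_force: 0.0
```

Run:
```python
from h import *
c=camera("top");W=cloud(c)
m=(abs(W[...,2]-.14)<.012)&(abs(W[...,0]-.511)<.05)&(abs(W[...,1]-.24)<.045);P=W[m]
if len(P): print(m.sum(),P.mean(0),cv2.minAreaRect(P[:,:2].astype(np.float32)))
v,u=np.mgrid[0:400,0:640];R=(u>150)&(u<285)&(v>165)&(v<285)
n,l=cv2.connectedComponents((R&(W[...,2]>.125)&(W[...,2]<.15)).astype(np.uint8))
for i in range(1,n):
    q=W[l==i]
    if len(q)>20: print(len(q),q.mean(0).round(4),cv2.minEnclosingCircle(q[:,:2].astype(np.float32)))
d=camera("wrist")
a=cv2.resize(c["img"][150:290,140:300],(400,350));save("rel",np.vstack([np.hstack([a,np.zeros((350,0,3),np.uint8)]),cv2.resize(d["img"],(400,250))]))
go(.5275,.1577,.281,102.7)
```

```text
405 [0.50815245 0.23291103 0.1402636 ] ((0.5088112950325012, 0.23436439037322998), (0.04175250977277756, 0.06251143664121628), 12.806443214416504)
196 [0.6033 0.1738 0.1353] ((0.6043514013290405, 0.17424026131629944), 0.020951367914676666)
196 [0.543  0.0813 0.1354] ((0.5437594652175903, 0.08147405087947845), 0.020503170788288116)
422 [0.5079 0.2323 0.1397] ((0.5084498524665833, 0.2342786341905594), 0.03532915189862251)
203 [0.4512 0.1416 0.1355] ((0.4512052834033966, 0.1421709954738617), 0.02030126191675663)
t 12.7 pos [0.5099 0.2354 0.2812] yang 12.8 -> d [-0.531 -0.001  0.001] spin -2.995 j [-0.92  0.18  0.46  1.61 -0.08  1.37 -0.22] grip 0.897 0.0 F [ 0.5 -0.5 -0.5] tilt [ 0.     0.001 -1.   ]
```

View pics/rel.png

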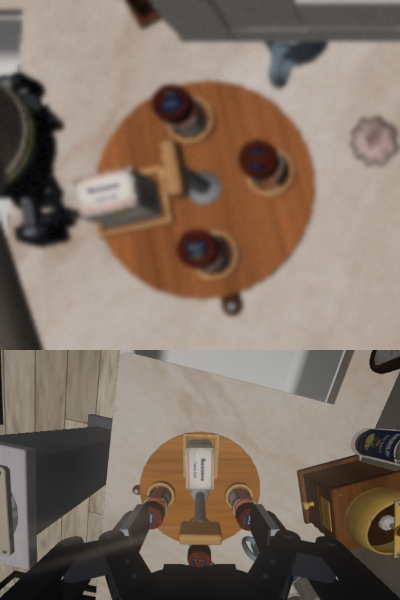

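The packet is seated upright: its top is at 0.140 and its angle is 12.8°, in the frame at (130,210) of the top crop. Now I'm turning the tool 90° above the handle.

carry_out --pt "-0.25 0 0 0.35 0.5" --pt "-0.53 0 0 0.7 0.5" --pt "-0.53 0 0 1 0.5" --pt "-0.53 0 0 1 0.5"

```text
clock: 13.2
position: [0.5272, 0.1577, 0.28]
ee_rot: [0.805, 0.594, -0.001, -0.0]
ft_force: [-0.5, 1.2, -0.1]
grip_width: 0.751
grasp_force: 0.0
```

carry_out --pt "0 0 0 0.35 0.5" --pt "0 0 0 0.7 0.5" --pt "0 0 0 1 0.5" --pt "0 0 0 1 0.5"

```text
clock: 13.7
position: [0.5272, 0.1587, 0.2803]
ee_rot: [0.93, 0.368, -0.001, 0.0]
ft_force: [-0.0, 1.6, 0.4]
grip_width: 0.753
grasp_force: 0.0
```

carry_out --pt "0 0 0 0.35 0.5" --pt "0 0 0 0.7 0.5" --pt "0 0 0 1 0.5" --pt "0 0 0 1 0.5"

```text
clock: 14.2
position: [0.5274, 0.1583, 0.2806]
ee_rot: [0.993, 0.115, -0.0, 0.0]
ft_force: [0.6, 0.3, -0.3]
grip_width: 0.747
grasp_force: 0.0
```

Run:
```python
from h import *
go(.5275,.1577,.175,-77.4)
c=camera("wrist");W=cloud(c)
m=(W[...,2]>.17)&(W[...,2]<.2)&(np.hypot(W[...,0]-.5275,W[...,1]-.1577)<.035);P=W[m]
if len(P): print(m.sum(),P.mean(0),cv2.minAreaRect(P[:,:2].astype(np.float32)))
save("w3",c["img"])
```

```text
t 14.2 pos [0.5274 0.1583 0.2806] yang -76.8 -> d [-0.     0.004  0.704] spin 0.021 j [-0.95  0.16  0.65  1.65 -0.1   1.36 -1.62] grip 0.747 0.0 F [ 0.6  0.3 -0.3] tilt [-0. -0. -1.]
1677 [0.53160899 0.15861156 0.19003432] ((0.5290831327438354, 0.15803439915180206), (0.0553271621465683, 0.0159929059445858), 11.76593017578125)
```

The handle measures 55 x 16 mm, is centred at (0.529, 0.158) and its top is at 0.190. That fits, so I'm going down to grip it.

carry_out --pt "0.005 0 0.2 0.03 0.5" --pt "0.005 0 0.45 0.03 0.5" --pt "0.005 0 0.65 0.03 0.5" --pt "0.005 0 0.71 0.03 0.5" --pt "0.005 0 0.71 0.03 0.5" --pt "0.005 0 0.71 0.03 0.5"

```text
clock: 15.0
position: [0.5291, 0.1584, 0.1757]
ee_rot: [0.995, 0.105, 0.001, -0.0]
ft_force: [0.5, 0.1, -0.0]
grip_width: 0.746
grasp_force: 0.0
```

carry_out --pt "0 0 0 0 0" --pt "0 0 0 0 -0.5" --pt "0 0 0 0 -1" --pt "0 0 0 0 -1" --pt "0 0 0 0 -1" --pt "0 0 0 0 -1" --pt "0 0 0 0 -1" --force 60

```text
clock: 15.88
position: [0.5285, 0.1582, 0.1748]
ee_rot: [0.995, 0.104, 0.0, -0.0]
ft_force: [-1.9, 1.2, 6.1]
grip_width: 0.175
grasp_force: 59.1
```

Run:
```python
from h import *
go(.5275,.1577,.175,14)
```

```text
t 15.88 pos [0.5285 0.1582 0.1748] yang -78.1 -> d [-0.007  0.002 -0.002] spin 2.931 j [-0.93  0.26  0.64  1.79 -0.17  1.15 -1.59] grip 0.175 59.1 F [-1.9  1.2  6.1] tilt [ 0.  0. -1.]
```

Gripped. Now I'm turning counter-clockwise, which is negative spin because the tool points down, in gentle steps.

carry_out --pt "0 0 0 -0.1 -1" --pt "0 0 0 -0.25 -1" --pt "0 0 0 -0.4 -1" --pt "0 0 0 -0.6 -1" --pt "0 0 0 -0.8 -1" --pt "0 0 0 -0.95 -1" --pt "0 0 0 -1 -1" --pt "0 0 0 -1 -1"

```text
clock: 16.88
position: [0.5287, 0.1579, 0.1748]
ee_rot: [0.934, 0.358, 0.0, 0.0]
ft_force: [-0.1, -1.6, 5.3]
grip_width: 0.179
grasp_force: 59.1
```

Run:
```python
from h import *
go(.5285,.1582,.175,14)
print(manip.get_obs()["torque"])
```

```text
t 16.88 pos [0.5287 0.1579 0.1748] yang -48.1 -> d [ 0.    -0.003 -0.001] spin -2.07 j [-0.86  0.25  0.57  1.79 -0.14  1.15 -1.09] grip 0.179 59.1 F [-0.1 -1.6  5.3] tilt [ 0.001  0.    -1.   ]
[-0.29565527  0.19000739  0.09080985]
```

carry_out --pt "0 0 0 -0.1 -1" --pt "0 0 0 -0.25 -1" --pt "0 0 0 -0.4 -1" --pt "0 0 0 -0.6 -1" --pt "0 0 0 -0.8 -1" --pt "0 0 0 -0.95 -1" --pt "0 0 0 -1 -1" --pt "0 0 0 -1 -1"

```text
clock: 17.88
position: [0.5291, 0.1576, 0.1748]
ee_rot: [0.81, 0.587, 0.001, 0.001]
ft_force: [3.9, -2.5, 4.9]
grip_width: 0.18
grasp_force: 59.0
```

carry_out --pt "0 0 0 -0.1 -1" --pt "0 0 0 -0.25 -1" --pt "0 0 0 -0.4 -1" --pt "0 0 0 -0.6 -1" --pt "0 0 0 -0.8 -1" --pt "0 0 0 -0.95 -1" --pt "0 0 0 -1 -1" --pt "0 0 0 -1 -1"

```text
clock: 18.88
position: [0.5296, 0.1575, 0.1748]
ee_rot: [0.63, 0.776, 0.001, 0.001]
ft_force: [7.7, -3.5, 2.5]
grip_width: 0.175
grasp_force: 58.8
```

```bash
cat > t.py <<'E'
from h import *
go(.5285,.158,.175,14)
c=camera("wrist");W=cloud(c);s=camera("top");S=cloud(s)
for n,X,k in (("wrist",W,c),("top",S,s)):
    m=(abs(X[...,2]-.14)<.008)&(np.hypot(X[...,0]-.451,X[...,1]-.139)<.06);P=X[m]
    if len(P)>20:
        r=cv2.minAreaRect(P[:,:2].astype(np.float32)); d=np.array([.5283,.158])-r[0]; print(n,len(P),r,np.hypot(*d),np.degrees(np.arctan2(d[1],d[0])))
a=cv2.resize(s["img"][150:290,140:300],(400,350));save("turned",np.vstack([a,cv2.resize(c["img"],(400,250))]))
E
python3 t.py
```

```text
t 18.88 pos [0.5296 0.1575 0.1748] yang 11.8 -> d [ 0.005 -0.007 -0.002] spin -0.072 j [-0.75  0.24  0.43  1.78 -0.11  1.15 -0.08] grip 0.175 58.8 F [ 7.7 -3.5  2.5] tilt [ 0.003 -0.    -1.   ]
wrist 8081 ((0.45099061727523804, 0.13974519073963165), (0.061802275478839874, 0.041007936000823975), 13.07805061340332) 0.07943537447772342 13.28571238219431
top 399 ((0.45011067390441895, 0.13937202095985413), (0.06137304753065109, 0.04087729752063751), 12.599125862121582) 0.08037768545063502 13.400453554826413
```

View pics/turned.png

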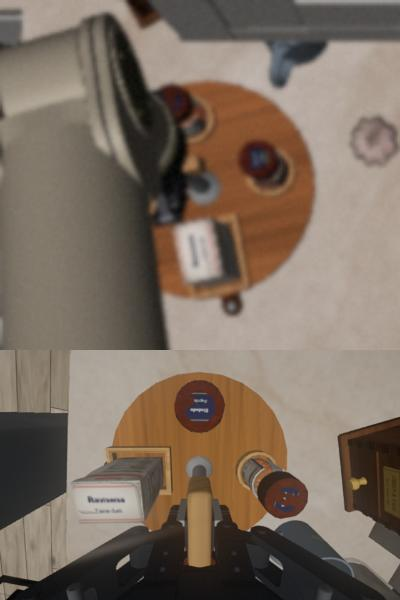

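The picture shows the packet at the front above the tongue, roughly in line with it, and the jars undisturbed. I'm measuring the tongue's direction more exactly for the last few degrees.

Run:
```python
from h import *
def plane(c,z):
    d=dict(c);d["depth"]=np.ones((400,640));W1=cloud(d);C=-np.array(c["R"]).T@np.array(c["t"]);D=W1-C
    return C+D*((z-C[2])/D[...,2])[...,None]
A=np.array([.5283,.158])
for c in (np.load("top.npy",allow_pickle=True).item(),camera("top"),np.load("side.npy",allow_pickle=True).item(),camera("side")):
    X=plane(c,.010);g=c["img"].astype(float).mean(-1)
    r=A-X[...,:2];rho=np.hypot(r[...,0],r[...,1]);th=np.degrees(np.arctan2(r[...,1],r[...,0]))
    reg=(abs(th-14)<14)&(rho>.133)&(rho<.15)
    bg=np.percentile(g[reg],90);w=np.where(reg,np.clip(bg-25-g,0,40),0)
    print(c["shot"],reg.sum(),bg,(w>0).sum(),"ang",(w*th).sum()/w.sum(),"rho",(w*rho).sum()/w.sum(),"width",np.radians(np.ptp(th[w>15]))*.14)
```

```text
1 148 162.66666666666666 44 ang 13.832951796819307 rho 0.13917678050369947 width 0.021339206737068503
11 148 170.0 45 ang 13.833681205848778 rho 0.1392405502490955 width 0.021339206737068503
2 57 163.13333333333333 21 ang 17.235941255328946 rho 0.13972897049666966 width 0.0258676125369167
12 57 165.73333333333335 21 ang 17.26369467656239 rho 0.1397750286044398 width 0.0258676125369167
```

carry_out --pt "0 0 0 -0.02 -1" --pt "0 0 0 -0.045 -1" --pt "0 0 0 -0.045 -1" --pt "0 0 0 -0.045 -1" --pt "0 0 0 -0.045 -1" --pt "0 0 0 -0.045 -1"

```text
clock: 19.82
position: [0.5296, 0.1576, 0.1748]
ee_rot: [0.621, 0.783, 0.001, 0.001]
ft_force: [6.7, -2.9, 3.1]
grip_width: 0.182
grasp_force: 58.9
```

```bash
python3 t.py; python3 -c "
from h import *
print(manip.get_obs()['joint_velocities'].round(4))
c=camera('side');save('fin',cv2.resize(c['img'][110:260,220:380],None,fx=4,fy=4,interpolation=cv2.INTER_CUBIC))"
```

```text
t 19.82 pos [0.5296 0.1576 0.1748] yang 13.2 -> d [ 0.005 -0.007 -0.001] spin -0.028 j [-0.75  0.24  0.43  1.78 -0.11  1.15 -0.05] grip 0.182 58.9 F [ 6.7 -2.9  3.1] tilt [ 0.003 -0.    -1.   ]
wrist 8060 ((0.4513476490974426, 0.13820084929466248), (0.06201687827706337, 0.041211970150470734), 14.761759757995605) 0.07945860984237636 14.428736734784266
top 397 ((0.45011070370674133, 0.1374462991952896), (0.060447268187999725, 0.0415494404733181), 14.115345001220703) 0.08084565957183196 14.728190097420214
[-0.0006 -0.0015 -0.0005 -0.0015 -0.0007  0.0013 -0.0003]
```

View pics/fin.png

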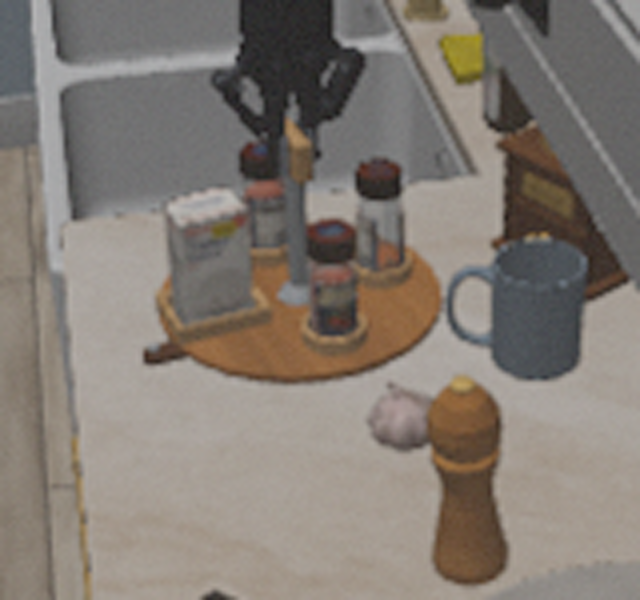

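The packet stands seated at (210,260), in line with the tongue at (165,352), and the gripper is holding the handle. The measured angles agree: 14.1° for the packet and 13.8° for the tongue. I'm handing in.

```bash
python3 -c "
from h import *
print(ticket.hand_in())"
```

```text
the job is handed in; nothing more can be done
None
```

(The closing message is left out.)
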